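Release the hob with its safety key

TASK

The hob on this care-home table only heats while its safety key is held turned. First turn the hob's selector knob so that its pointer clicks in at the green dot; then take the red-handled key from the wooden key block, push it fully home in the hob's brass key switch (its pins are sticky: where it catches, wiggle it), and only then turn it a quarter turn clockwise to the stop. Finish still gripping the key, holding it turned and fully home against the switch's return spring; do not disturb the blue key, the saucepan or the mug.

Things in the scene. Friction and masses are not known exactly. Their poses are not given: they have to be found in the camera images.
- hob: Grey portable hob, 360 (x) x 340 (y) x 65 mm high, fixed to the table; origin at the centre of its underside, yaw varies. Black glass on the far part of its top; on the near (-x) strip of the top, the selector knob at (-135, +85) mm and the brass key switch at (-135, -85) mm in the hob's frame.
- selector (a joint): Black selector knob, rad, growing clockwise from above, range 0 to 2.0. Four detents at 0.1, 0.7, 1.3, 1.9, each marked by a dot on the panel; the larger green dot is the third (1.3), the others are white. About 0.08 N m turns it out of a detent, and it snaps the last bit by itself. Starts in the first or second detent.
- selector_grip (a point): On the knob's vertical axis, 37 mm above the hob's top (z 102 mm). The knob is an upright bar 42 mm long (point x), 14 mm thick (y), 14 to 44 mm above the hob's top, on a disc of 44 mm diameter. The point turns with the knob; the white pointer line on top is on its -x half. At joint 0 its axes are parallel to the hob's.
- key_switch (a joint): Brass plug of the key switch, rad, 0 at rest, growing clockwise from above to a stop at 1.571 (a quarter turn). A spring turns it back: 0.03 N m at rest, 0.11 N m at the stop; the key has 0.1 to 0.15 rad of play in it. Two sticky pins, 11 and 19 mm down, stand out 2.5 mm from the keyway's +y wall: a straight push past them takes up to 20 N, or 5 to 10 N with twists of 0.1 rad either way.
- keyway (a point): Centre of the keyway's mouth in the plug's flat top face (42 mm diameter), 6 mm above the hob's top (z 71 mm). The keyway is an upright slot, 15.2 mm along this point's x, 6.2 mm along y, 30 mm deep, its mouth bevelled 2 mm wider all round. The point turns with the plug; at rest its axes are parallel to the hob's.
- key_block: Wooden block 150 (x) x 60 (y) x 34 mm high, fixed to the table, yaw varies; origin at the centre of its underside. Two slots 16.5 x 7.5 mm, 30 mm deep, at (-40, 0) and (+40, 0) mm hold the two keys upright, blade down, handles up; which key stands in which slot varies.
- red_key_bow (a point): Centre of the red key's handle, 34 mm wide (point x) x 12 thick (y) x 36 high (z up). Below it a neck 18 x 10 mm, then a steel shoulder 26 x 14 mm, underside 28 mm below this point, which rests on the block's top and, fully home, on the plug's face; then the blade 14 (x) x 5 (y) x 26 mm long, last 6 mm tapering to 7 x 1.4 mm. 40 g. Fits the keyway either way round.
- red_key_tip (a point): Tip of the red key's blade, on its centre line, 54 mm below red_key_bow; same axes. Fully home it lies 26 mm below the keyway's mouth.
- blue_key_bow (a point): Centre of the handle of the blue key, of the same shape; it belongs to something else and stays in the block.
- pan: Steel saucepan on the hob's glass, 160 mm in diameter, 65 mm high, with a black handle to 190 mm from its centre; origin at the centre of its underside. Leave alone.
- mug: White mug, 80 mm in diameter, 90 mm high, standing on the table; origin at the centre of its underside. Leave alone.
There are look-alikes about, which are no part of the job. There is more than one size of the part that bears red_key_bow; the job needs the largest.

How it is judged:
On the way, in this order (a step that is already met when the one before it is completed fails the run):
1. the selector's pointer stands at the green dot (value of joint selector between 1.15 and 1.45 rad), for 0.3 s.
2. the red key is fully home in the key switch, not yet turned, with the selector at the green dot (all of step 1 and z of red_key_tip in the frame of keyway below -0.0225 m and horizontal distance between red_key_tip and keyway below 0.004 m and angle between red_key_tip's own z axis and vertical below 0.15 rad and value of joint key_switch below 0.35 rad), for 0.2 s.
At the end, for the whole second after the job is handed in: The selector is within 0.15 rad of the green dot (1.15 to 1.45); the red key is fully home (tip at least 22.5 mm below the keyway's mouth, within 4 mm of its axis, upright within 0.15 rad); the key switch is turned clockwise past 1.3 rad and still; the fingers still grip the key with more than 2 N (all of step 1 and z of red_key_tip in the frame of keyway below -0.0225 m and horizontal distance between red_key_tip and keyway below 0.004 m and angle between red_key_tip's own z axis and vertical below 0.15 rad and value of joint key_switch above 1.3 rad and velocity of joint key_switch between -0.3 and 0.3 rad/s and contact force between the fingers and red_key above 2 N); the arm keeps its last pose, push and grip.
It fails at once if the key switch is turned while the red key is not fully home in it (value of joint key_switch above 0.6 rad and z of red_key_tip in the frame of keyway above -0.019 m).
It fails at once if the blue key is moved more than 20 mm (distance of blue_key_bow from where it was at the start of the episode above 0.02 m).
It fails at once if the saucepan is moved more than 30 mm (distance of pan from where it was at the start of the episode above 0.03 m).
It fails at once if the mug is moved more than 30 mm (distance of mug from where it was at the start of the episode above 0.03 m).
It also fails if it takes over 62 s, if anything falls off the work surface, if the arm or the gripper's body presses on something with over 40 N, if the wrist force passes 120 N, or if a joint passes its speed limit or range.

ROBOT

A 7-joint arm with a two-finger parallel gripper is mounted at the origin on the work surface. World frame = base frame: x ahead of the robot, y to its left, z up, the work surface at z = 0. Lengths are in m, angles in rad, forces in N, time in s.
With the tool pointing down it reaches from about 0.4 to 0.85 m from the base axis. Payload 10.4 kg.
Tool frame: the origin (TCP) lies at the very end of the fingers, on their centre line; the grasp point (between the pads) lies 19 mm behind it; z points along the fingers, y is the line along which they close (so a half turn about z gives the same grasp; the last joint's range is limited). The gripper opens to 87 mm and grips with 3 to 60 N. Pads are 19 mm wide; open, the fingers measure 117 mm over their backs; the gripper's body (75 mm by 190 mm) begins 51 mm behind the grasp point.
Start: joints at [1.238, 0.332, -0.065, 1.46, 0.022, 1.35, -0.088], TCP at [0.191, -0.595, 0.223] pointing down, gripper open.
Joint ranges: [-2.6, 2.6], [-0.5, 2.12], [-1.47, 1.34], [0.16, 2.42], [-1.27, 4.41], [0.06, 2.06], [-2.6, 2.6]. Speed limits (rad/s): [2.22, 2.22, 2.79, 2.79, 3.14, 3.14, 3.14].

INTERFACE

Orientations are given as a unit quaternion [x, y, z, w].
In Python, from bench import * gives the robot as it stands.
- The arm moves only by the tool step_arm, never from a script. Its arguments are lists of equal length, an entry for each row: "delta_pos": the shift along the world's x, y, z in units of 25 mm (1.0 is 25 mm), a list of three; "turn": the turn about the world's z in units of 0.12 rad (1.0 is 0.12 rad). In form: {"delta_pos": [[tx, ty, tz], ...], "turn": [turn, ...]}. A call has 1 to 12 rows; each row shifts and turns the commanded pose from where the row before left it; what a row does not reach is not made up. A row lasts 1/10 s, in which the tool goes at most 50 mm and 8.59 degrees, less where a joint would pass 70% of its speed; a pose out of reach is approached as far as the arm can. A call with a number of a shift or a turn outside -1 to 1 is refused whole. A call with a gripper value outside its range is refused whole. "grip" is the closure, from 0 (fully open) to 1 (shut), set as the call begins (left out, the last holds). The fingers move at their own pace and stop on an object; "newtons" is the grip in N (left out, the last holds). Time passes only in rows, so rows that do not move let the fingers close. It gives the time, the measured TCP pose, the force, the opening and the grip force at its end, in the units of the state.
- read_state(): the state, without advancing time (a new reading comes with each control period).
- camera(name): name is "scene" or "side" or "wrist"; returns a dict with "image" (400x640x3 uint8, red, green, blue), "z_map" (400x640 float32, m along the optical axis (not along the pixel's ray), 0 where there is no reading), "mtx" (3x3 intrinsics, pixels), "view" (4x4, takes a point from world to camera coordinates). Camera axes: x right, y up, looking along -z (the intrinsics and any distortion apply to the point x, -y, -z); pixel columns grow to the right and rows downward; lengths in m; the calibration is good to about 2 mm. A picture is of the moment at which its call begins.
- close_job(): hands the job in; it is judged then, once.
The state is a dict: "time": time; "joint_positions": joint angles; "joint_vel": joint speeds; "joint_torque": joint torques, N m; "ee_pos": TCP position; "eef_rot": TCP orientation; "ft_force": force on the tool from outside, world axes, zero at the start; "torque": the same for the moment, N m; "width": finger opening in m; "grip_force": force on a finger pad.
Only numpy, scipy, OpenCV 4.12 (cv2) and the standard library are available. Lean on these libraries where they do the work, as an engineer would, in place of code of your own. Each camera call takes 0.05 s, during which the arm holds its last target. There are 200 camera calls.

## Working session

There is one attempt and no reset: what is moved stays moved. The work goes in short steps, Python scripts to look and compute and a tool call to move; the robot and the scene stay as the last step left them, time stands still between calls to the robot, and variables do not carry over. Pictures are saved under pics/ and viewed, at most 10 in all, crops included, and the job is handed in when it is done.

Besides the shell and the picture viewer there is one more tool, called after "Call:" as name([rows], argument=value, ...), one row to a line, values as JSON. step_arm: Moves the arm, as the interface text tells. Shifts and turns lie within -1 to 1; 1 stands for 25 mm of shift or 0.12 rad of turn. Its arguments: {"type":"object","properties":{"delta_pos":{"type":"array"},"turn":{"type":"array"},"grip":{"type":"number"},"newtons":{"type":"number"}},"required":["delta_pos","turn"]}

```bash
mkdir -p pics; cat > h.py <<'E'
from bench import *
import numpy as np, cv2
def snap(name,out):
    c=camera(name); np.savez('pics/'+out+'.npz',**{k:c[k] for k in('image','z_map','mtx','view')})
    cv2.imwrite('pics/'+out+'.png',c['image'][:,:,::-1]); return c
def load(out): return dict(np.load('pics/'+out+'.npz'))
def px(c,u,v,z=None):
    """world point of pixel, by depth map, or on plane world z"""
    K=c['mtx'];r=np.linalg.inv(K)@[u,v,1.]; d=np.array([r[0],-r[1],-r[2]])
    T=np.linalg.inv(c['view']); o=T[:3,3]; w=T[:3,:3]@d
    s=c['z_map'][int(v),int(u)] if z is None else (z-o[2])/w[2]
    return o+s*w
E
python3 - <<'E'
from h import *
print(read_state())
a=snap('scene','s1');b=snap('side','s2');
cv2.imwrite('pics/s1b.png',cv2.resize(a['image'][:,:,::-1],(800,500)));cv2.imwrite('pics/s2b.png',cv2.resize(b['image'][:,:,::-1],(800,500)))
print(a['view'],b['view'])
E
```

```text
{'time': 0.0, 'joint_positions': array([ 1.23838258,  0.33288294, -0.06470454,  1.4609507 ,  0.02157821,
        1.34990332, -0.08850313]), 'joint_vel': array([ 0.00023735, -0.00019924,  0.00303076,  0.00102169,  0.00012954,
       -0.00010295, -0.0002153 ]), 'joint_torque': array([-1.24270522e-03, -6.23253393e+01,  2.40046339e-02, -3.89886689e+01,
       -6.13275007e-02,  3.98778473e-02,  1.89715565e-04]), 'ee_pos': array([ 0.19043389, -0.59486656,  0.22174256]), 'eef_rot': array([ 9.88024288e-01,  1.54296728e-01, -1.34006178e-04, -7.12413499e-04]), 'ft_force': array([-0.23997503, -1.51130698,  0.10533613]), 'torque': array([ 0.00216226, -0.01297214,  0.01599558]), 'grip_force': 0.0, 'width': 0.08678069850357052}
[[-0.68732612  0.72634433 -0.00259323  0.47099095]
 [-0.567186   -0.53448043  0.62660252  0.21261308]
 [ 0.45374316  0.43215112  0.77933469 -1.24947345]
 [ 0.          0.          0.          1.        ]] [[ 0.90701997 -0.42088373 -0.01310142 -0.60038857]
 [ 0.31017959  0.64675909  0.69677206 -0.14698568]
 [-0.28478656 -0.63604997  0.71717296 -0.71487231]
 [ 0.          0.          0.          1.        ]]
```

View pics/s1b.png

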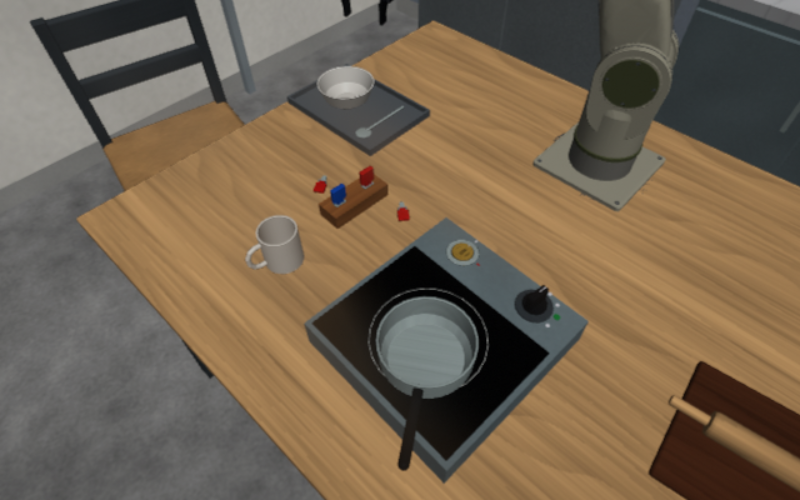

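View pics/s2b.png

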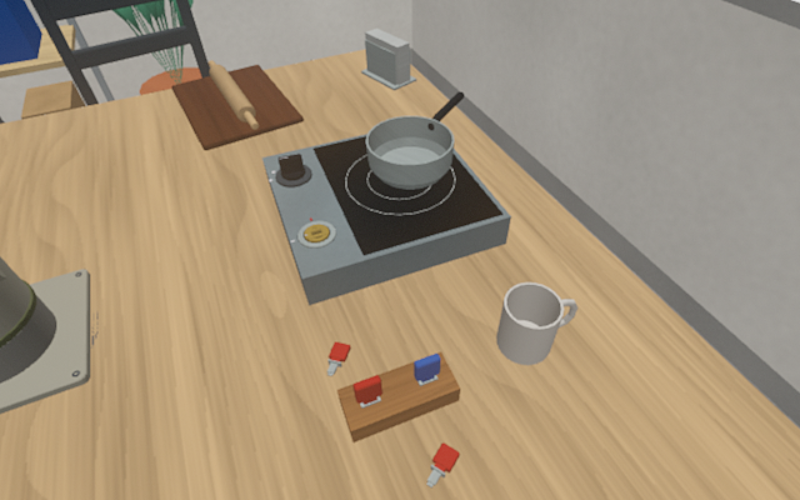

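The scene view shows the hob with its knob at about (540,300) and the switch at (462,252). The block has the red key at (367,178) and the blue key at (338,194), with small red decoy keys lying on the table. In the side view the red key is at (368,390), the switch at (317,233) and the knob at (292,168). I'll enlarge both views.

```bash
python3 - <<'E'
from h import *
a=load('s1');b=load('s2')
def crop(c,u,v,w,h,s): return cv2.resize(c['image'][v:v+h,u:u+w,::-1],(w*s,h*s),interpolation=cv2.INTER_CUBIC)
m=np.zeros((600,800,3),np.uint8)
m[:300,:400]=crop(a,250,120,80,60,5); m[:300,400:]=crop(a,390,210,80,60,5)
m[300:,:400]=crop(b,265,275,100,75,4); m[300:,400:]=crop(b,205,115,100,75,4)
cv2.imwrite('pics/m1.png',m)
k=.8
for n,c,pts in(('scene',a,[(307,326),(447,220),(586,322),(445,470)]),('side',b,[(264,158),(310,277),(507,216),])):
    print(n,[px(c,u*k,v*k,.065).round(4).tolist() for u,v in pts])
print('switch',px(a,462*k,252*k,.071),px(b,317*k,233*k,.071))
print('knob',px(a,540*k,291*k,.109),px(b,290*k,158*k,.109))
print('block sc',[px(a,u*k,v*k,.034).round(4).tolist() for u,v in[(320,205),(337,215),(388,185)]])
print('block side',[px(b,u*k,v*k,.034).round(4).tolist() for u,v in[(338,388),(351,423),(459,388),(443,355)]])
print('red',px(a,367*k,178*k,.062),px(b,368*k,390*k,.062))
E
```

```text
scene [[0.794, -0.1239, 0.065], [0.4401, -0.1078, 0.065], [0.4567, 0.2219, 0.065], [0.8114, 0.2037, 0.065]]
side [[0.4543, 0.2181, 0.065], [0.4458, -0.1193, 0.065], [0.7875, -0.1314, 0.065]]
switch [ 0.48770569 -0.0303919   0.071     ] [ 0.4830931  -0.03808039  0.071     ]
knob [0.48829025 0.13766614 0.109     ] [0.49107038 0.13009699 0.109     ]
block sc [[0.572, -0.3523, 0.034], [0.5665, -0.3037, 0.034], [0.4273, -0.2886, 0.034]]
block side [[0.4263, -0.2929, 0.034], [0.4253, -0.3447, 0.034], [0.5692, -0.3605, 0.034], [0.5735, -0.3078, 0.034]]
red [ 0.46339131 -0.31642049  0.062     ] [ 0.45713251 -0.32700074  0.062     ]
```

View pics/m1.png

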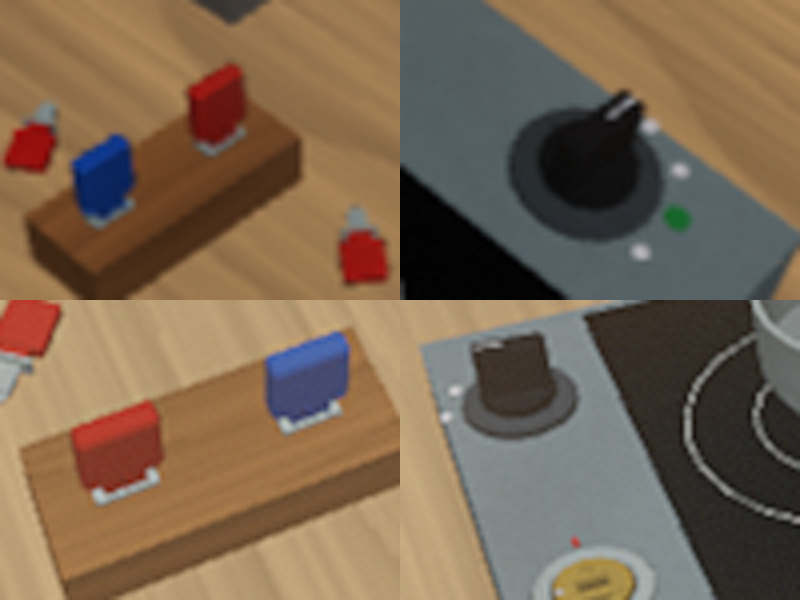

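The knob's bar looks roughly parallel to the hob's x axis, so it's probably in the first detent. I'll move above the knob with the yaw flipped, so that the clockwise turns stay inside joint 7's range.

Call:
step_arm([
  [0.4,0.97,0.04],
  [0.4,0.97,0.04],
  [0.4,0.97,0.04],
  [0.4,0.97,0.04],
  [0.4,0.97,0.04],
  [0.4,0.97,0.04],
  [0.4,0.97,0.04],
  [0.4,0.97,0.04],
  [0.4,0.97,0.04],
  [0.4,0.97,0.04],
], turn=[0.75,0.75,0.75,0.75,0.75,0.75,0.75,0.75,0.75,0.75], grip=0)

```text
time: 1.1
ee_pos: [0.2907, -0.3516, 0.2323]
eef_rot: [0.822, 0.57, -0.0, -0.0]
ft_force: [-0.0, 0.3, 0.2]
width: 0.0866
grip_force: 0.0
```

Call:
step_arm([
  [0.4,0.97,0.04],
  [0.4,0.97,0.04],
  [0.4,0.97,0.04],
  [0.4,0.97,0.04],
  [0.4,0.97,0.04],
  [0.4,0.97,0.04],
  [0.4,0.97,0.04],
  [0.4,0.97,0.04],
  [0.4,0.97,0.04],
  [0.4,0.97,0.04],
], turn=[0.75,0.75,0.75,0.75,0.75,0.75,0.75,0.75,0.75,0.75])

```text
time: 2.1
ee_pos: [0.3907, -0.1092, 0.2425]
eef_rot: [0.492, 0.871, -0.0, -0.0]
ft_force: [0.3, -0.2, -0.1]
width: 0.0873
grip_force: 0.0
```

Call:
step_arm([
  [0.4,0.97,0.04],
  [0.4,0.97,0.04],
  [0.4,0.97,0.04],
  [0.4,0.97,0.04],
  [0.4,0.97,0.04],
  [0.4,0.97,0.04],
  [0.4,0.97,0.04],
  [0.4,0.97,0.04],
  [0.4,0.97,0.04],
  [0.4,0.97,0.04],
  [0,0,0],
  [0,0,0],
], turn=[0.75,0.75,0.75,0.75,0.75,0.75,0.75,0.75,0.75,0.75,0,0])

```text
time: 3.3
ee_pos: [0.4903, 0.1323, 0.2521]
eef_rot: [0.066, 0.998, 0.0, -0.001]
ft_force: [0.8, -0.3, -0.5]
width: 0.0867
grip_force: 0.0
```

```bash
cat >> h.py <<'E'
def yaw():
    x,y,z,w=read_state()['eef_rot']; return np.arctan2(2*(x*y+z*w),1-2*(y*y+z*z))
E
python3 - <<'E'
from h import *
s=read_state();print(s['time'],s['joint_positions'].round(3),s['ee_pos'],yaw())
a=snap('wrist','w1')
cv2.imwrite('pics/w1b.png',cv2.resize(a['image'][:,:,::-1],(800,500)))
print(np.linalg.inv(a['view'])[:3,3])
b=load('s2');p=px(b,224.5,126.25,.109);q=px(b,241.25,124.5,.109);print(p,q)
E
```

```text
3.3 [ 0.47   0.137 -0.886  1.682  0.107  1.374  1.007] [0.49027461 0.13230486 0.25213336] 3.0096200132881936
[0.41816936 0.14095115 0.41390214]
[0.47597337 0.138093   0.109     ] [0.51192364 0.12812671 0.109     ]
```

View pics/w1b.png

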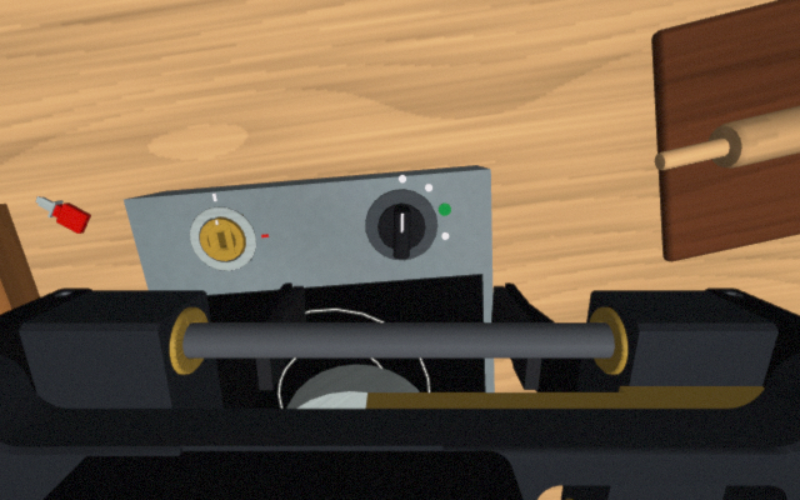

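The wrist view shows the pointer at the first white dot, with the bar top from (403,208) to (402,257) and the disc centre near (401,226). The switch centre is at (223,239), and the green dot is at (445,210).

```bash
python3 - <<'E'
from h import *
a=load('w1');k=.8
print('disc',px(a,401*k,226*k,.075),px(a,401*k,226*k))
n=px(a,402.5*k,208*k,.109);f=px(a,401.5*k,240*k,.109);print('bar',n,f,np.arctan2(*(f-n)[1::-1]))
s=px(a,223*k,239.5*k,.071);print('switch',s)
for d in((402.5,179),(429,187.5),(445,210),(445,236.5)):print(px(a,d[0]*k,d[1]*k,.066))
g=px(a,445*k,210*k,.066);print('tick',px(a,214.5*k,198*k,.066),px(a,265*k,236*k,.066))
im=a['image'][130:240,150:380,::-1];cv2.imwrite('pics/w1c.png',cv2.resize(im,(690,330),interpolation=cv2.INTER_CUBIC))
E
```

```text
disc [0.49147748 0.13414088 0.075     ] [0.48426068 0.13481131 0.10836314]
bar [0.46944179 0.13796684 0.109     ] [0.4959891  0.13369882 0.109     ] -0.1594062874759357
switch [ 0.48327419 -0.03275077  0.071     ]
[0.45027743 0.14095472 0.066     ]
[0.46108572 0.16401576 0.066     ]
[0.48372068 0.17648732 0.066     ]
[0.50898218 0.17399001 0.066     ]
tick [ 0.44470788 -0.03305357  0.066     ] [0.48610988 0.00500808 0.066     ]
```

View pics/w1c.png

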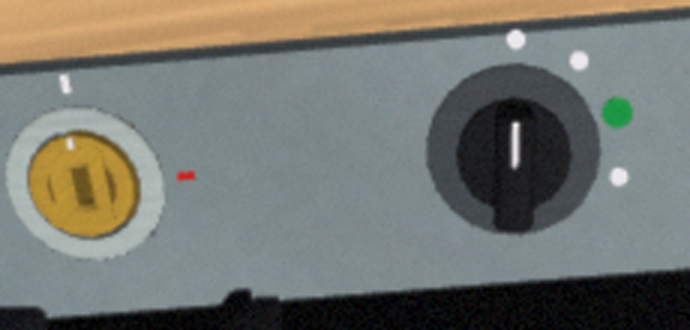

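Call:
step_arm([
  [0.07,0.07,-0.8],
  [0,0,-0.9],
  [0,0,-0.9],
  [0,0,-0.9],
  [0,0,-0.9],
  [0,0,-0.9],
  [0,0,-0.8],
  [0,0,-0.5],
  [0,0,0],
], turn=[-0.2,0,0,0,0,0,0,0,0])

```text
time: 4.25
ee_pos: [0.4914, 0.1327, 0.0863]
eef_rot: [0.079, 0.997, -0.0, -0.001]
ft_force: [-0.7, 0.5, 0.7]
width: 0.0872
grip_force: 0.0
```

Call:
step_arm([
  [0,0,0],
  [0,0,0],
  [0,0,0],
  [0,0,0],
  [0,0,0],
  [0,0,0],
  [0,0,0],
], turn=[0,0,0,0,0,0,0], grip=1, newtons=25)

```text
time: 4.95
ee_pos: [0.4923, 0.134, 0.0876]
eef_rot: [0.078, 0.997, 0.0, -0.0]
ft_force: [-0.6, -0.7, -0.0]
width: 0.039
grip_force: 0.0
```

Call:
step_arm([
  [0,0,0],
  [0,0,0],
  [0,0,0],
  [0,0,0],
  [0,0,0],
  [0,0,0],
], turn=[0,0,0,0,0,0])

```text
time: 5.55
ee_pos: [0.4924, 0.1346, 0.0877]
eef_rot: [0.078, 0.997, 0.001, 0.0]
ft_force: [1.6, 3.6, -3.3]
width: 0.0139
grip_force: 25.0
```

Call:
step_arm([
  [0,0,0],
  [0,0,0],
  [0,0,0],
  [0,0,0],
  [0,0,0],
  [0,0,0],
  [0,0,0],
  [0,0,0],
  [0,0,0],
  [0,0,0],
  [0,0,0],
  [0,0,0],
], turn=[-0.9,-0.9,-0.9,-0.9,-0.9,-0.9,-0.9,-0.9,-0.9,-0.9,-0.9,-0.1])

```text
time: 6.75
ee_pos: [0.4922, 0.1344, 0.0876]
eef_rot: [0.628, 0.778, 0.0, -0.0]
ft_force: [1.5, 4.5, 0.4]
width: 0.014
grip_force: 25.0
```

```bash
python3 - <<'E'
from h import *
s=read_state();print(s['time'],s['joint_positions'].round(3),s['ee_pos'],yaw(),s['torque'],s['width'])
a=snap('scene','s3')
cv2.imwrite('pics/s3b.png',cv2.resize(a['image'][200:280,380:480,::-1],(500,400),interpolation=cv2.INTER_CUBIC))
E
```

```text
6.75 [ 0.233  0.273 -0.659  1.889  0.192  1.043 -0.292] [0.4921746  0.13439923 0.08761297] 1.7841173406046311 [ 0.87345591 -0.15955176 -0.00296215] 0.013999010507022085
```

Call:
step_arm([
  [0,0,0],
  [0,0,0],
  [0,0,0],
  [0,0,0],
  [0,0,0.4],
  [0,0,1],
  [0,0,1],
  [0,0,1],
  [0,0,1],
  [0,0,1],
  [0,0,1],
  [0,0,0],
], turn=[0,0,0,0,0,0,0,0,0,0,0,0], grip=0.6)

```text
time: 8.0
ee_pos: [0.4937, 0.1347, 0.2517]
eef_rot: [0.627, 0.779, 0.002, 0.002]
ft_force: [0.6, 0.3, 0.1]
width: 0.0345
grip_force: 0.0
```

```bash
python3 - <<'E'
from h import *
s=read_state();print(s['time'],s['ee_pos'],yaw(),s['width'])
a=snap('wrist','w2');b=snap('scene','s4')
m=np.vstack([cv2.resize(a['image'][:,:,::-1],(480,300)),cv2.resize(b['image'][200:280,370:498,::-1],(480,300),interpolation=cv2.INTER_CUBIC)])
cv2.imwrite('pics/m2.png',m)
E
```

```text
8.0 [0.49366233 0.13470805 0.25165214] 1.786257380757209 0.034531563696875954
```

View pics/m2.png

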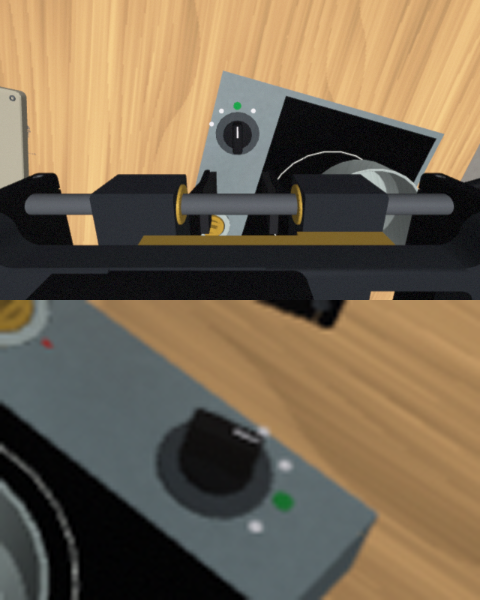

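The wrist view shows the pointer in line with the green dot, with the knob at (237,133) and the dot at (237,105). Next is the red key.

Call:
step_arm([
  [-0.07,-0.91,0],
  [-0.07,-0.91,0],
  [-0.07,-0.91,0],
  [-0.07,-0.91,0],
  [-0.07,-0.91,0],
  [-0.07,-0.91,0],
  [-0.07,-0.91,0],
  [-0.07,-0.91,0],
  [-0.07,-0.91,0],
  [-0.07,-0.91,0],
], turn=[0.52,0.52,0.52,0.52,0.52,0.52,0.52,0.52,0.52,0.52], grip=0.3)

```text
time: 9.1
ee_pos: [0.4741, -0.0944, 0.2467]
eef_rot: [0.356, 0.934, -0.0, -0.001]
ft_force: [-0.2, 0.2, 0.2]
width: 0.0609
grip_force: 0.0
```

Call:
step_arm([
  [-0.07,-0.91,0],
  [-0.07,-0.91,0],
  [-0.07,-0.91,0],
  [-0.07,-0.91,0],
  [-0.07,-0.91,0],
  [-0.07,-0.91,0],
  [-0.07,-0.91,0],
  [-0.07,-0.91,0],
  [-0.07,-0.91,0],
  [-0.07,-0.91,0],
  [0,0,0],
  [0,0,0],
], turn=[0.52,0.52,0.52,0.52,0.52,0.52,0.52,0.52,0.52,0.52,0,0])

```text
time: 10.3
ee_pos: [0.4569, -0.3207, 0.2466]
eef_rot: [0.055, 0.999, 0.001, -0.001]
ft_force: [0.4, -0.5, -0.9]
width: 0.0609
grip_force: 0.0
```

```bash
python3 - <<'E'
from h import *
s=read_state();print(s['time'],s['ee_pos'],yaw(),s['width'],s['joint_positions'].round(2))
a=snap('wrist','w3')
cv2.imwrite('pics/w3b.png',cv2.resize(a['image'][:250,:,::-1],(800,312)))
E
```

```text
10.3 [ 0.4569009  -0.32067858  0.24656012] 3.0324368593613853 0.06091693102207165 [ 0.81  0.19 -0.32  1.59  0.06  1.37  1.94]
```

View pics/w3b.png

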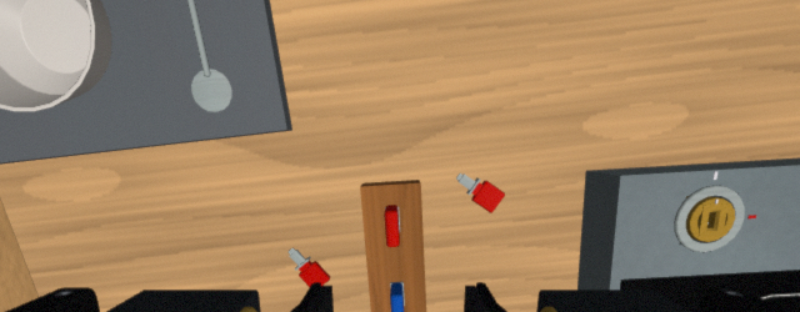

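The wrist view shows the red bow from (392,207) to (393,246) in the block's near slot. The decoys lying on the table are smaller.

```bash
python3 - <<'E'
from h import *
a=load('w3');k=.8
# red mask top face
h=cv2.cvtColor(a['image'],cv2.COLOR_RGB2HSV)
for u0,u1,v0,v1 in((300,330,160,200),):
    m=((h[...,0]<8)|(h[...,0]>172))&(h[...,1]>180)&(h[...,2]>60); mm=np.zeros_like(m);mm[v0:v1,u0:u1]=m[v0:v1,u0:u1]
    ys,xs=np.nonzero(mm);print(xs.min(),xs.max(),ys.min(),ys.max())
    print(cv2.minAreaRect(np.c_[xs,ys].astype(np.float32)))
n=px(a,391.5*k,207*k,.08);f=px(a,392.5*k,246*k,.08);print(n,f,(n+f)/2)
# block top near edge corners
p,q=px(a,361.5*k,183*k,.034),px(a,420*k,181.5*k,.034);print('block near',p,q,np.arctan2(*(q-p)[1::-1])-np.pi/2)
print('switch',px(a,711*k,220*k,.071))
print('yaw',3.0324-np.pi)
E
```

```text
308 319 164 197
((313.0655212402344, 180.7862091064453), (32.969058990478516, 10.463730812072754), 85.2363510131836)
[ 0.43794448 -0.32490421  0.08      ] [ 0.4732167  -0.32801469  0.08      ] [ 0.45558059 -0.32645945  0.08      ]
block near [ 0.41861322 -0.35303329  0.034     ] [ 0.42340515 -0.29580972  0.034     ] -0.08354547768369325
switch [ 0.48287396 -0.0376932   0.071     ]
yaw -0.10919265358979313
```

Call:
step_arm([
  [-0.05,-0.25,-0.9],
  [0,0,-0.9],
  [0,0,-0.9],
  [0,0,-0.9],
  [0,0,-0.9],
  [0,0,-0.9],
  [0,0,-0.9],
  [0,0,-0.9],
  [0,0,-0.5],
  [0,0,-0.25],
  [0,0,0],
  [0,0,0],
], turn=[0.16,0,0,0,0,0,0,0,0,0,0,0])

```text
time: 11.55
ee_pos: [0.4567, -0.3274, 0.0498]
eef_rot: [0.044, 0.999, -0.0, 0.001]
ft_force: [-0.3, 0.3, 0.9]
width: 0.0608
grip_force: 0.0
```

Call:
step_arm([
  [0,0,0],
  [0,0,0],
  [0,0,0],
  [0,0,0],
  [0,0,0],
  [0,0,0],
  [0,0,0],
  [0,0,0],
  [0,0,0],
  [0,0,0],
], turn=[0,0,0,0,0,0,0,0,0,0], grip=1, newtons=20)

```text
time: 12.55
ee_pos: [0.4561, -0.3272, 0.0488]
eef_rot: [0.044, 0.999, 0.0, -0.0]
ft_force: [0.3, 0.0, -0.0]
width: 0.0115
grip_force: 20.0
```

```bash
python3 - <<'E'
from h import *
s=read_state();print(s['time'],s['ee_pos'],yaw()-np.pi,s['width'],s['grip_force'],s['ft_force'],s['torque'])
E
```

```text
12.55 [ 0.45606096 -0.32723215  0.0487902 ] -0.08853462889978214 0.011488169398411428 19.999945876188576 [ 0.26308225  0.04484132 -0.00448681] [ 0.06779114 -0.1413269  -0.00454863]
```

Call:
step_arm([
  [0,0,0],
  [0,0,0.5],
  [0,0,1],
  [0,0,1],
  [0,0,1],
  [0,0,0.9],
  [0,0,0],
], turn=[0,0,0,0,0,0,0], newtons=45)

```text
time: 13.25
ee_pos: [0.4577, -0.3282, 0.1632]
eef_rot: [0.044, 0.999, -0.002, 0.003]
ft_force: [-0.5, -0.1, -0.1]
width: 0.0115
grip_force: 45.0
```

Call:
step_arm([
  [0.1,0.97,0],
  [0.1,0.97,0],
  [0.1,0.97,0],
  [0.1,0.97,0],
  [0.1,0.97,0],
  [0.1,0.97,0],
  [0.1,0.97,0],
  [0.1,0.97,0],
  [0.1,0.97,0],
  [0.1,0.97,0],
  [0.04,0.97,0],
  [0.04,0.97,0],
], turn=[0.04,0.04,0.04,0.04,0.04,0.04,0.04,0,0,0,0,0])

```text
time: 14.45
ee_pos: [0.4828, -0.0353, 0.1589]
eef_rot: [0.027, 1.0, -0.0, -0.0]
ft_force: [0.8, 1.2, -0.3]
width: 0.0119
grip_force: 45.0
```

Call:
step_arm([
  [0,0,0],
  [0,0,0],
  [0,0,0],
], turn=[0,0,0])

```text
time: 14.75
ee_pos: [0.4829, -0.0373, 0.1588]
eef_rot: [0.028, 1.0, -0.0, -0.0]
ft_force: [-0.2, 0.5, -0.1]
width: 0.0114
grip_force: 45.0
```

```bash
python3 - <<'E'
from h import *
s=read_state();print(s['time'],s['ee_pos'],yaw()-np.pi,s['width'],s['grip_force'],s['ft_force'],s['torque'])
a=snap('wrist','w4');b=snap('side','s5');c=snap('scene','s6')
m=np.zeros((600,800,3),np.uint8)
m[:300]=cv2.resize(a['image'][100:220,160:480,::-1],(800,300),interpolation=cv2.INTER_CUBIC)
m[300:,:400]=cv2.resize(b['image'][125:215,195:315,::-1],(400,300),interpolation=cv2.INTER_CUBIC)
m[300:,400:]=cv2.resize(c['image'][140:230,310:430,::-1],(400,300),interpolation=cv2.INTER_CUBIC)
cv2.imwrite('pics/m3.png',m)
E
```

```text
14.75 [ 0.48291502 -0.03725108  0.15877605] -0.05610937931230886 0.01142924358722789 44.99977821484208 [-0.1562804   0.52468427 -0.10351406] [ 0.1143206  -0.1106908   0.02720575]
```

View pics/m3.png

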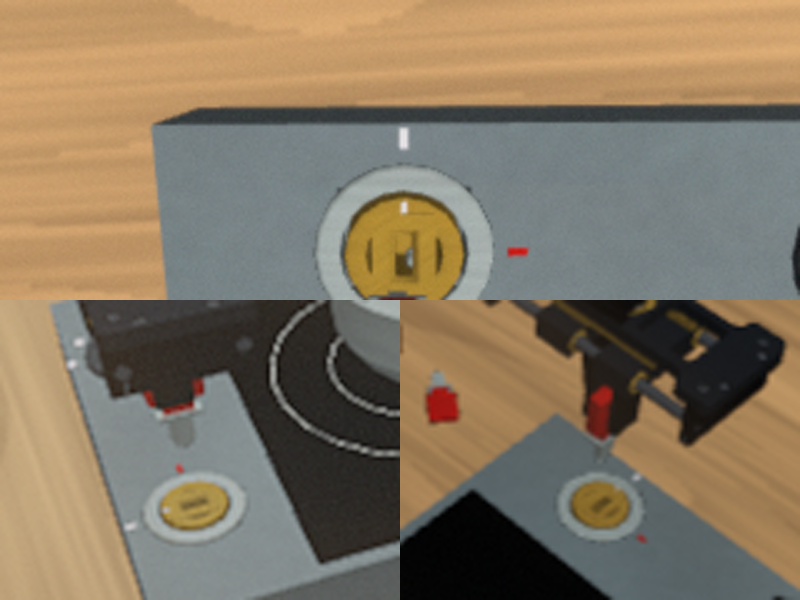

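```bash
python3 - <<'E'
from h import *
zt=.118
for n,t,kw in(('w4',(160+410/2.5,100+258/2.5),(160+405/2.5,100+254/2.5)),('s5',(249.9,168),(253.2,186.2)),('s6',(371.2,186.8),(370.6,201.2))):
    c=load(n);a=px(c,*t,zt);b=px(c,*kw,.071);print(n,a,b,b-a)
c=load('w4')
cv2.imwrite('pics/w4c.png',cv2.resize(c['image'][160:230,280:365,::-1],(765,560*630//560),interpolation=cv2.INTER_CUBIC)[:600])
E
```

```text
w4 [ 0.47041181 -0.03351149  0.118     ] [ 0.4828718  -0.03503243  0.071     ] [ 0.01245999 -0.00152094 -0.047     ]
s5 [ 0.48373173 -0.03531631  0.118     ] [ 0.48253443 -0.03716016  0.071     ] [-0.0011973  -0.00184385 -0.047     ]
s6 [ 0.4832179  -0.03458698  0.118     ] [ 0.48512114 -0.02943102  0.071     ] [ 0.00190324  0.00515596 -0.047     ]
```

View pics/w4c.png

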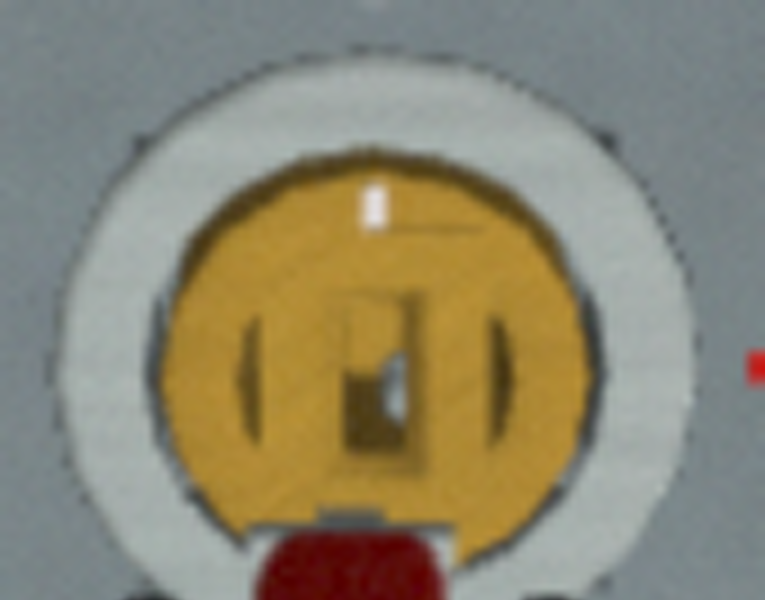

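The grey spot inside the keyway at (395,385) is a pin on the +y wall, not the key's tip. The key's shoulder is centred at crop column 353, and the keyway at (376,382).

```bash
python3 - <<'E'
from h import *
c=load('w4')
f=lambda u,v,z:px(c,280+(u+.5)/9-.5,160+(v+.5)/9-.5,z).round(4)
print('keyway',f(376,382,.071),'plug',f(375,376,.071),'tickplug',f(373,207,.071))
print('shoulder L R',f(248,530,.147),f(458,530,.147)); print('bow L R',f(255,570,.19),f(445,570,.19))
print('tip',f(351,515,.118)); print(c['mtx'], np.linalg.inv(c['view']).round(3))
# key thickness direction via depth of shoulder
E
```

```text
keyway [ 0.4832 -0.0356  0.071 ] plug [ 0.4826 -0.0357  0.071 ] tickplug [ 0.4661 -0.035   0.071 ]
shoulder L R [ 0.4708 -0.0443  0.147 ] [ 0.4716 -0.0302  0.147 ]
bow L R [ 0.458  -0.0416  0.19  ] [ 0.4585 -0.0319  0.19  ]
tip [ 0.4802 -0.0379  0.118 ]
[[302.33108111   0.         318.48395184]
 [  0.         302.33108111 197.55995413]
 [  0.           0.           1.        ]] [[ 0.056 -0.962 -0.266  0.41 ]
 [ 0.998  0.054  0.015 -0.034]
 [ 0.    -0.267  0.964  0.32 ]
 [ 0.     0.     0.     1.   ]]
```

Call:
step_arm([
  [-0.03,0.08,-0.4],
  [0,0,-0.5],
  [0,0,-0.5],
  [0,0,-0.3],
  [0,0,-0.15],
  [0,0,-0.1],
  [0,0,-0.1],
  [0,0,-0.1],
  [0,0,0],
], turn=[0,0,0,0,0,0,0,0,0])

```text
time: 15.8
ee_pos: [0.4823, -0.0343, 0.105]
eef_rot: [0.028, 1.0, 0.0, -0.0]
ft_force: [-0.6, -0.3, -1.5]
width: 0.0118
grip_force: 45.0
```

```bash
python3 - <<'E'
from h import *
s=read_state();print(s['time'],s['ee_pos'],yaw()-np.pi,s['width'],s['grip_force'],s['ft_force'],s['torque'])
E
```

```text
15.8 [ 0.48229418 -0.03429286  0.10497292] -0.05505396746334279 0.01176479625543356 44.99992419965565 [-0.61283327 -0.33600885 -1.52087023] [ 0.15427496 -0.1289291  -0.00196368]
```

Call:
step_arm([
  [0,0,-0.05],
  [0,0,-0.05],
  [0,0,-0.05],
  [0,0,-0.05],
  [0,0,-0.05],
  [0,0,-0.05],
  [0,0,-0.05],
  [0,0,-0.05],
  [0,0,-0.05],
  [0,0,-0.05],
  [0,0,-0.05],
  [0,0,-0.05],
], turn=[0.8,-0.8,-0.8,0.8,0.8,-0.8,-0.8,0.8,0.8,-0.8,-0.8,0.8])

```text
time: 17.0
ee_pos: [0.4823, -0.0352, 0.0907]
eef_rot: [0.03, 1.0, -0.001, 0.0]
ft_force: [-1.8, -4.9, 3.2]
width: 0.0118
grip_force: 45.0
```

Call:
step_arm([
  [0,0,-0.05],
  [0,0,-0.05],
  [0,0,-0.05],
  [0,0,-0.05],
  [0,0,-0.05],
  [0,0,-0.05],
  [0,0,0],
  [0,0,0],
], turn=[0.8,-0.8,-0.8,0.8,0.8,-0.8,-0.8,0.8])

```text
time: 17.8
ee_pos: [0.4828, -0.0351, 0.0854]
eef_rot: [0.03, 1.0, -0.001, 0.0]
ft_force: [-13.4, -3.3, 32.6]
width: 0.0115
grip_force: 45.0
```

```bash
python3 - <<'E'
from h import *
s=read_state();print(s['time'],s['ee_pos'],yaw()-np.pi,s['width'],s['grip_force'],s['ft_force'],s['torque'])
E
```

```text
17.8 [ 0.48276835 -0.0351373   0.08537961] -0.05985808371373924 0.011463996181552109 45.01066043972969 [-13.43809659  -3.31300118  32.57574483] [-0.68409303  3.17822043  0.01190414]
```

Call:
step_arm([
  [-0.04,0,0.05],
  [0,0,0],
  [0,0,0],
], turn=[0,0,0])

```text
time: 18.1
ee_pos: [0.4823, -0.0352, 0.0856]
eef_rot: [0.028, 1.0, -0.001, 0.001]
ft_force: [-3.7, -1.8, 14.4]
width: 0.0118
grip_force: 45.0
```

```bash
python3 - <<'E'
from h import *
s=read_state();print(s['time'],s['ee_pos'],yaw()-np.pi,s['ft_force'],s['torque'])
snap('wrist','w5')
for n in('w4','w5'):
    im=load(n)['image'];h=cv2.cvtColor(im,cv2.COLOR_RGB2HSV)
    m=((h[...,0]<8)|(h[...,0]>172))&(h[...,1]>180)&(h[...,2]>40);m[:205]=0;m[260:]=0;m[:,:300]=0;m[:,345:]=0
    ys,xs=np.nonzero(m);print(n,len(xs),xs.min(),xs.max(),ys.min(),ys.max(),xs.mean(),ys.mean())
E
```

```text
18.1 [ 0.48225409 -0.03519642  0.085567  ] -0.05561088794628466 [-3.6935529  -1.82163548 14.44006896] [-0.65277143  0.87987909  0.05695166]
w4 877 306 331 220 257 318.51767388825544 239.83808437856328
w5 870 306 331 220 257 318.46436781609196 239.84597701149426
```

Call:
step_arm([
  [0,0,0],
  [0,0,0],
  [0,0,0],
  [0,0,0],
  [0,0,0],
  [0,0,0],
  [0,0,0],
  [0,0,0],
  [0,0,0],
  [0,0,0],
  [0,0,0],
  [0,0,0],
], turn=[-0.8,-0.8,-0.8,-0.8,-0.8,-0.8,-0.8,-0.8,-0.8,-0.8,-0.8,-0.8])

```text
time: 19.35
ee_pos: [0.4829, -0.0339, 0.0856]
eef_rot: [0.569, 0.822, 0.001, 0.001]
ft_force: [-0.5, 2.3, 10.1]
width: 0.0115
grip_force: 45.0
```

```bash
python3 - <<'E'
from h import *
s=read_state();print(s['time'],s['ee_pos'],yaw()-np.pi,s['ft_force'],s['torque'],s['joint_positions'].round(2))
E
```

```text
19.35 [ 0.48288152 -0.03388216  0.08558314] -1.2104797915972694 [-0.51807581  2.29827728 10.09412347] [ 0.33324927 -0.01261528  0.12737835] [ 0.37  0.18 -0.43  1.97  0.09  1.01  0.26]
```

Call:
step_arm([
  [0,0,-0.02],
  [0,0,-0.02],
  [0,0,0],
  [0,0,0],
  [0,0,0],
  [0,0,0],
  [0,0,0],
  [0,0,0],
], turn=[-0.8,-0.8,-0.8,-0.8,-0.8,-0.6,0,0])

```text
time: 20.15
ee_pos: [0.4838, -0.0337, 0.0855]
eef_rot: [0.77, 0.638, 0.002, 0.002]
ft_force: [-0.8, 2.0, 18.0]
width: 0.0117
grip_force: 45.0
```

```bash
python3 - <<'E'
from h import *
s=read_state();print(s['time'],s['ee_pos'],yaw()-np.pi,s['ft_force'],s['torque'],s['joint_positions'].round(2))
snap('wrist','w6');b=snap('side','s7');c=snap('scene','s8');a=load('w6')
m=np.zeros((600,800,3),np.uint8)
m[:300]=cv2.resize(a['image'][100:220,160:480,::-1],(800,300),interpolation=cv2.INTER_CUBIC)
m[300:,:400]=cv2.resize(b['image'][125:215,195:315,::-1],(400,300),interpolation=cv2.INTER_CUBIC)
m[300:,400:]=cv2.resize(c['image'][140:230,330:450,::-1],(400,300),interpolation=cv2.INTER_CUBIC)
cv2.imwrite('pics/m4.png',m)
E
```

```text
20.15 [ 0.48380122 -0.0337031   0.08551744] -1.7584130164662841 [-0.80004418  2.01961876 18.01732678] [0.38192018 0.28167433 0.13477085] [ 0.32  0.18 -0.38  1.97  0.08  1.   -0.27]
```

View pics/m4.png

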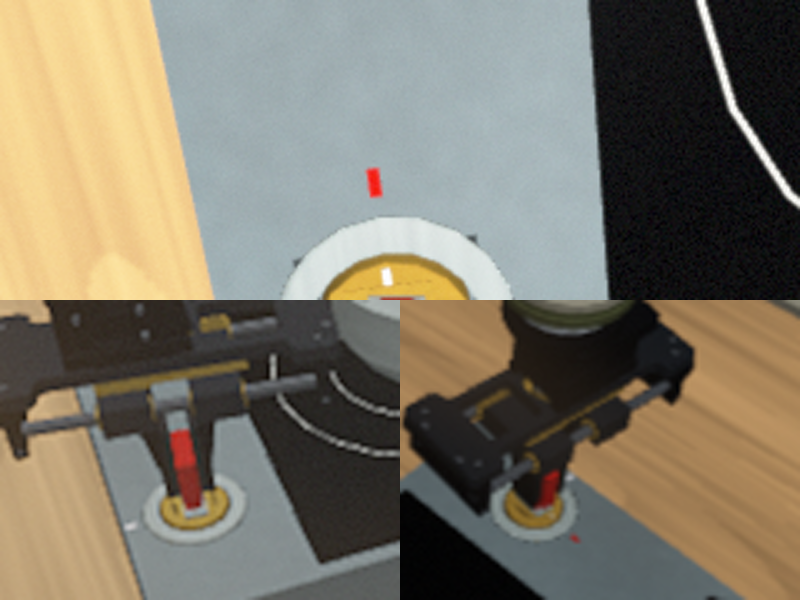

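The white tick on the plug at (387,276) lines up with the red mark at (374,183), and the shoulder sits on the plug face. I'll add a small extra turn to hold it against the stop, then let it settle.

Call:
step_arm([
  [0,0,0],
  [0,0,0],
  [0,0,0],
  [0,0,0],
  [0,0,0],
  [0,0,0],
], turn=[-0.3,-0.2,0,0,0,0])

```text
time: 20.9
ee_pos: [0.4839, -0.0336, 0.0855]
eef_rot: [0.789, 0.615, 0.002, 0.002]
ft_force: [-1.3, 2.4, 17.5]
width: 0.0116
grip_force: 45.0
```

```bash
python3 - <<'E'
from h import *
s=read_state();print(s['time'],s['ee_pos'],yaw()-np.pi,s['ft_force'],s['torque'],s['grip_force'])
a=load('w6');f=lambda u,v,z:px(a,160+u/2.5,100+v/2.5,z)[:2]
o=np.array([.4832,-.0354]);
for n,p in(('tick',f(387,276,.071)),('red',f(374,183,.066))): d=p-o;print(n,p,np.pi-.055-np.arctan2(d[1],d[0]))
E
```

```text
20.9 [ 0.48390228 -0.0335792   0.08550209] -1.8176418357201423 [-1.27849023  2.43211414 17.45782701] [0.45990312 0.1926553  0.47620843] 45.004675118252635
tick [ 0.48475445 -0.01840825] 1.6070247647087073
red [0.48580974 0.0039299 ] 1.5820542562548454
```

The plug reads about 1.58 rad and the torque has risen to 0.48 N m, so it's against the stop. The push is 17 N and the grip 45 N.

```bash
python3 -c "
from bench import *
print(close_job())"
```

```text
the job is handed in; nothing more can be done
None
```

I handed the job in at about 21 s: the selector is at the green dot, and the red key is fully home, turned to the stop and still gripped at 45 N; the hand-in returned no verdict.

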